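Hold a repaired module down on the spring-bed test jig

ROBOT

A 6-joint arm with a two-finger parallel gripper is mounted at the origin on the work surface. World frame = base frame: x ahead of the robot, y to its left, z up, the work surface at z = 0. Lengths are in mm, angles in degrees, forces in N, time in s.
With the tool pointing down it reaches from about 250 to 775 mm from the base axis. Payload 4 kg.
Tool frame: the origin (TCP) lies on the mounting face of the last link; the fingertips stand 199 mm ahead of it and the grasp point (between the pads) lies 180 mm ahead of it; y points along the fingers, z is the direction in which the jaws open and shut, and the axes are right-handed (so a half turn about y gives the same grasp; the last joint's range is limited). The gripper opens to 94 mm and grips with 3 to 60 N. Pads are 16 mm wide; open, the fingers measure 119 mm over their backs; the gripper's body (75 mm by 177 mm) begins 78 mm behind the grasp point.
Start: joints at [61.014, 4.996, 78.535, -0, 96.463, -5.907], TCP at [215.6, 505.981, 404.706] pointing down, gripper open.
Joint ranges: [-177.83, 177.83], [-43.37, 116.18], [15.69, 146.23], [-61.86, 241.86], [9.47, 152.12], [-147.06, 147.06]. Speed limits (degrees/s): [159.86, 159.86, 180, 180, 180, 180].

INTERFACE

Orientations are given as [roll, pitch, yaw] about the fixed x, y, z axes, in that order (R = Rz(yaw) Ry(pitch) Rx(roll)).
In Python, from bench import env, jaws, snapshot, camera_model, monitor gives the robot as it stands. The module is installed in compiled form; this text tells all that it offers. Calls block until the motion is done:
- env.reach(position, orientation): joint-space move of the TCP to a pose.
- env.movel(position, orientation=None, velocity=150): straight line of the TCP; orientation=None keeps the orientation; velocity is the mean speed in mm/s.
- env.movej(angles): joint-space move.
- jaws.move_gripper(opening, effort=None): finger opening in mm; effort is the grip in N (None keeps the last); returns when the fingers have stopped.
- env.dwell(seconds).
- env.ik(position, orientation): joint angles nearest the present ones, or None.
- snapshot(name): name is "scene" or "top" or "wrist"; returns the picture (400x640x3 uint8, red, green, blue); there is no depth.
- camera_model(name): a dict with "mtx" (3x3 intrinsics, pixels), "view" (4x4, takes a point from world to camera coordinates). Camera axes: x right, y down, z forward; pixel columns grow to the right and rows downward; lengths in mm; the calibration is good to about 2 mm. A picture is of the moment at which its call begins: read the wrist's pose just before it. camera_model takes no time and is no camera call; for the wrist camera it gives the pose at the moment of the call.
A pose or a line that the arm cannot do raises env.IKError and nothing moves.
- env.finish_job(): hands the job in, once; it reports no verdict.
Readings, each from a call of its own:
- monitor.get_t(): time.
- monitor.get_q(): joint angles.
- monitor.get_dq(): joint speeds.
- monitor.get_tau(): joint torques, N m.
- monitor.get_position(): TCP position.
- monitor.get_tool_rot(): TCP orientation.
- monitor.get_force(): force on the tool from outside, world axes, zero at the start.
- monitor.get_wrist_torque(): the same for the moment, N m.
- monitor.get_grip_width(): finger opening in mm.
Only numpy, scipy, OpenCV 4.12 (cv2) and the standard library are available. Lean on these libraries where they do the work, as an engineer would, in place of code of your own. Each camera call takes 0.05 s, during which the arm holds its last target.

TASK

Test the repaired module, the one with the bare silver heat sink: take it from the tray and seat it flat in the nest of the test jig, its white plug at the end with the white mark. Press it down against the springs until the nest lands on its hard stops, firmly but without crushing the board, and finish while still holding it pressed there. Leave the other things on the bench as they are.

Things in the scene. Friction and masses are not known exactly. Their poses are not given: they have to be found in the camera images.
- module: module to test: green board 80 (x) x 56 (y) x 2 mm, bare silver finned heat sink 44 x 32 (y) mm in its middle, top 28 mm over the board's underside, sides flat: grip across the 32 mm (y). White plug header, 40 mm long along y, 11 mm high, at the +x end; two blue capacitors 12 mm high at the -x end. Origin: centre of the underside; z up. 0.1 kg. Lies on the tray, plug away from the robot
- module_plug (a point): foot of the silver module's white plug header, on the board's upper face, 34 mm along +x and 2 mm up from the module's origin
- jig: test jig, fixed: aluminium housing 200 (x) x 170 (y) x 45 mm; on it a dark floating nest plate 134 x 108 x 8 mm between four steel guide shafts (8 mm thick, at x +-57, y +-44 mm, tops 90 mm above the bench) and, at its +x end, a black socket strip 70 mm long, 10 mm high. Stands left or right of the tray. Origin: centre of the underside; x towards the socket strip
- nest (a joint): how far the sprung nest plate is pushed down, m: 0 at rest (up), 0.010 on the hard stops. About 4.5 N of downward push, the module's weight included, starts it; this rises by 0.5 N per mm to 9.5 N at the stops, then it is solid. It springs back up if let go
- nest_seat (a point): seat for the centre of the board's underside: on top of the nest plate, 75 mm above the bench at rest, moving with it. x towards the white mark (plug end), z up. Eight steel pins frame the board with 1.2 mm play a side: at x +-28, y +-33.2 and x +-45.2, y +-20 mm, 8 mm thick, 10 mm high, straight for 3 mm, then tapering to 2 mm as a lead-in. Below: window 60 x 38 mm with gold probes
- tray: grey flat tray fixed to the bench, 190 (x) x 224 (y) mm, floor 4 mm, rim 10 mm high; origin at the centre of its underside. Two modules and the tweezers lie in it
- spare_module: the other module, same shape and size as module but with a matt black finned heat sink; loose on the tray; bystander. Origin at the centre of its board's underside
- tweezers: steel tweezers about 122 mm long, 12 mm wide, 4 mm high, lying across the robot's end of the tray; bystander. Origin on its underside near mid-length
- flux_jar: amber jar with white lid, 58 mm across, 34 mm high, standing on the bench; bystander. Origin at the centre of its underside
- solder_reel: blue spool with grey metal wire, 60 mm across, 45 mm high, standing on the bench; bystander. Origin at the centre of its underside
- multimeter: grey hand-held meter lying on its back, 170 x 82 x 46 mm; bystander. Origin at the centre of its underside
- screwdriver: screwdriver about 160 mm long lying on the bench at one side; bystander. Origin at its underside
- brush: cleaning brush about 160 mm long lying on the bench at the other side; bystander. Origin at its underside
There are look-alikes about, which are no part of the job. Leave any purple or yellow look-alike of the module alone.

How it is judged:
By the outcome, as a careful person would: the job done as asked, in the order asked, and still so for the second after the job is handed in, while the arm keeps its last pose, push and grip.
It also fails if it takes over 45 s, if anything falls off the work surface, if the arm or the gripper's body presses on something with over 40 N, if the wrist force passes 120 N, or if a joint passes its speed limit or range.

## Working session

There is one attempt and no reset: what is moved stays moved. The work goes in short steps, each a Python script; the robot and the scene stay as the last script left them, time stands still between calls to the robot, and variables do not carry over. Pictures are saved under pics/ and viewed, and the job is handed in when it is done.

```bash
mkdir -p pics; ls; python3 - <<'E'
from bench import env,jaws,snapshot,camera_model,monitor
import cv2
for n in("scene","top","wrist"):
    im=snapshot(n); cv2.imwrite(f"pics/{n}0.png",im[:,:,::-1])
    m=camera_model(n); print(n,m["mtx"].round(1).tolist(),m["view"].round(3).tolist())
print(monitor.get_t(),monitor.get_position(),monitor.get_tool_rot())
E
```

```text
pics
scene [[404.1, 0.0, 315.9], [0.0, 404.1, 198.5], [0.0, 0.0, 1.0]] [[0.408, 0.913, -0.021, -231.776], [0.573, -0.274, -0.773, -249.951], [-0.711, 0.303, -0.635, 1600.477], [0.0, 0.0, 0.0, 1.0]]
top [[388.1, 0.0, 320.2], [0.0, 388.1, 201.4], [0.0, 0.0, 1.0]] [[0.021, -1.0, 0.013, -14.277], [-0.99, -0.023, -0.136, 557.197], [0.136, -0.011, -0.991, 1221.084], [0.0, 0.0, 0.0, 1.0]]
wrist [[323.3, 0.0, 322.8], [0.0, 323.3, 201.0], [0.0, 0.0, 1.0]] [[0.391, 0.921, -0.002, -549.523], [0.881, -0.373, 0.291, -32.843], [0.268, -0.115, -0.957, 392.582], [0.0, 0.0, 0.0, 1.0]]
0.15 [215.54316868 505.90682579 403.75771388] [-9.00983162e+01  9.56802664e-03 -2.30749364e+01]
```

View pics/scene0.png

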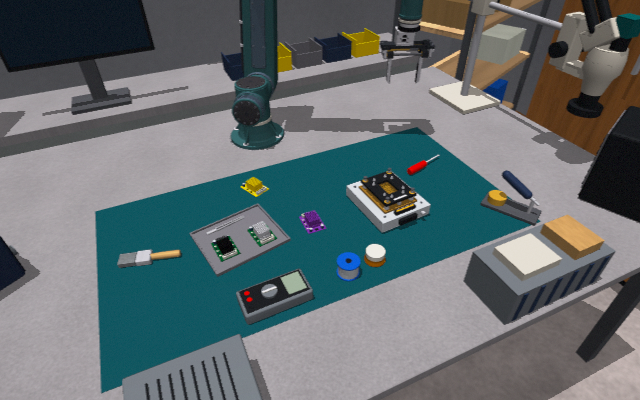

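View pics/top0.png

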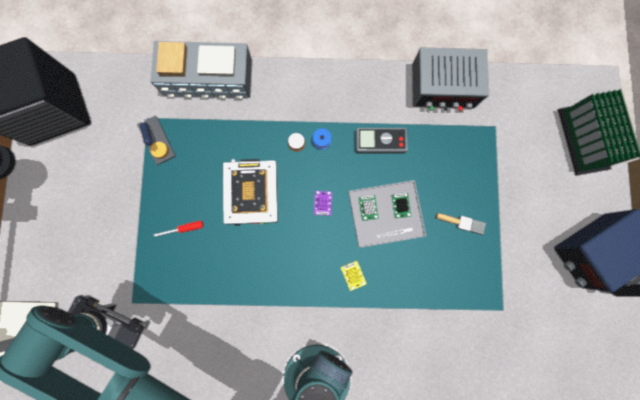

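View pics/wrist0.png

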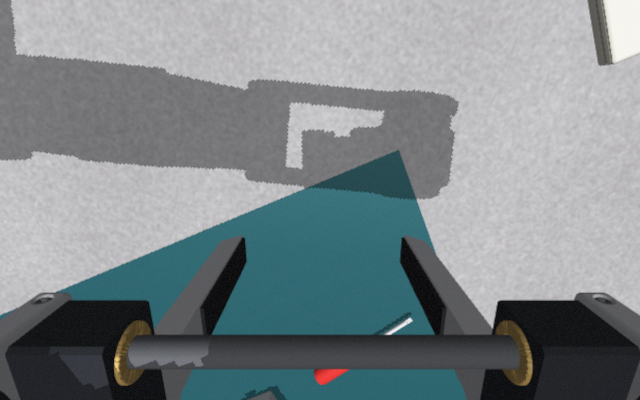

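Candidates in the top view are the silver module (369,207), the spare with the black sink (402,205), the purple look-alike (323,203) and the yellow one (353,275). The silver one at (369,207) fits the description, so I'll check it in a close crop.

```bash
cat > h.py <<'E'
import numpy as np,cv2
from bench import env,jaws,snapshot,camera_model,monitor
def px2w(m,u,v,z):
    V=m["view"];R=V[:3,:3];t=V[:3,3];c=-R.T@t
    d=R.T@np.linalg.inv(m["mtx"])@np.array([u,v,1.]); s=(z-c[2])/d[2]; return c+s*d
def w2px(m,p):
    q=m["mtx"]@(m["view"][:3,:3]@np.asarray(p,float)+m["view"][:3,3]); return q[:2]/q[2]
def crop(src,dst,x0,y0,w,h,k):
    im=cv2.imread(src)[y0:y0+h,x0:x0+w]; cv2.imwrite(dst,cv2.resize(im,None,fx=k,fy=k,interpolation=cv2.INTER_CUBIC))
E
python3 - <<'E'
from h import *
a=cv2.imread("pics/top0.png")
def c(x0,y0):return cv2.resize(a[y0:y0+80,x0:x0+80],None,fx=5,fy=5,interpolation=cv2.INTER_CUBIC)
cv2.imwrite("pics/c1.png",np.hstack([c(210,152),c(348,172)]))
m=camera_model("top")
for n,u,v,z in[("mod",369,207,20),("spare",402,205,20),("jig",249,191,75),("purple",323,203,10)]: print(n,px2w(m,u,v,z).round(1))
m=camera_model("wrist");V=m["view"];print("wristcam pos",-V[:3,:3].T@V[:3,3], "axis",V[2,:3])
E
```

```text
mod [ 545.1 -163.3   20. ]
spare [ 554.2 -272.2   20. ]
jig [580.4 223.4  75. ]
purple [556.2 -11.8  10. ]
wristcam pos [138.55901405 538.85434842 384.20304483] axis [ 0.26764912 -0.11532328 -0.95659003]
```

View pics/c1.png

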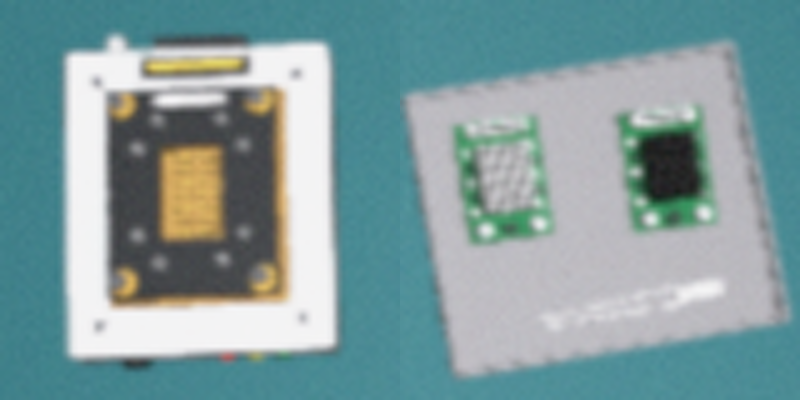

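The crop confirms the target: silver fins at (505,178) with the plug away from the robot, and the black-sink spare at right. On the jig, the white mark at (190,100) is also on the far side. Next I'll look at both closely with the wrist camera.

```bash
python3 - <<'E'
from h import *
import json
for n,p,yaw in[("jig",[595,223,400],0),("mod",[555,-163,350],9)]:
    env.reach(p,[-90,0,yaw]); env.dwell(0.2)
    m=camera_model("wrist"); print(n,monitor.get_t(),monitor.get_position().round(1),monitor.get_tool_rot().round(2))
    im=snapshot("wrist"); cv2.imwrite(f"pics/w_{n}.png",im[:,:,::-1])
    json.dump({k:v.tolist() for k,v in m.items()},open(f"cam_{n}.json","w"))
E
```

```text
jig 2.075 [594.5 223.9 400.2] [-8.999e+01 -1.000e-02  8.000e-02]
mod 3.7833 [ 555.4 -162.1  350.2] [-9.0e+01 -2.0e-02  9.1e+00]
```

View pics/w_jig.png

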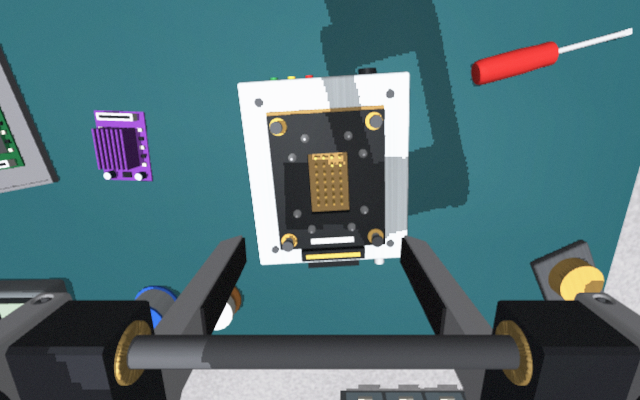

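View pics/w_mod.png

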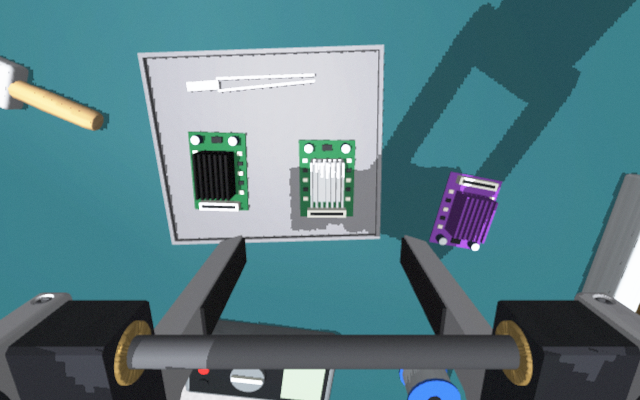

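```bash
python3 - <<'E'
from h import *
crop("pics/w_jig.png","pics/cj.png",255,95,140,180,4) if 0 else None
crop("pics/w_jig.png","pics/cj.png",250,95,160,115,5)
crop("pics/w_jig.png","pics/cj2.png",250,165,160,110,5)
crop("pics/w_mod.png","pics/cm.png",285,130,90,95,6)
E
```

```text
(no output)
```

View pics/cj.png

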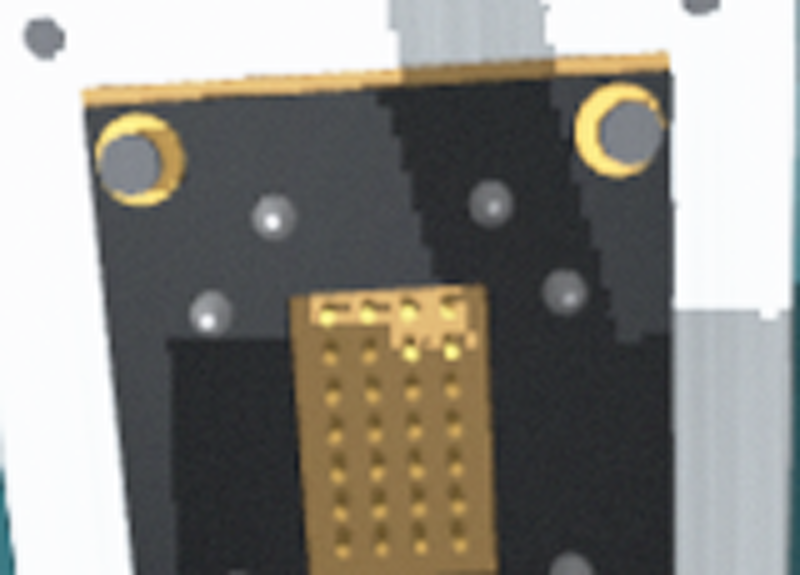

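View pics/cj2.png

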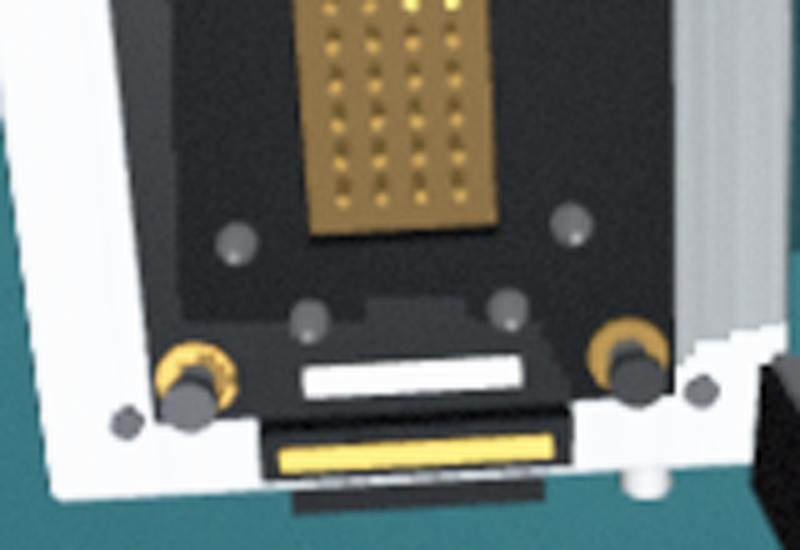

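View pics/cm.png

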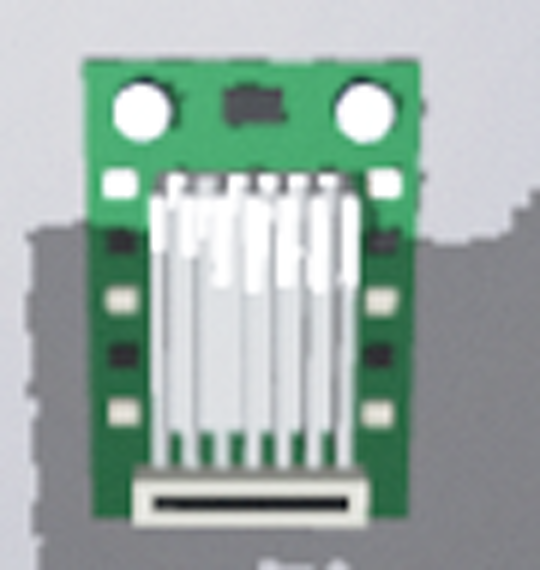

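```bash
cat > fit.py <<'E'
from h import *
import json
from scipy.optimize import least_squares
def ld(n): return {k:np.array(v) for k,v in json.load(open(f"cam_{n}.json")).items()}
def o(c,k,x0,y0): return [(c[0]+.5)/k-.5+x0,(c[1]+.5)/k-.5+y0]
def fit(m,P,U,x0):
    P=np.array(P,float);U=np.array(U)
    def r(x):
        c,s=np.cos(x[2]),np.sin(x[2])
        return np.concatenate([w2px(m,[x[0]+c*p[0]-s*p[1],x[1]+s*p[0]+c*p[1],p[2]])-u for p,u in zip(P,U)])
    s=least_squares(r,x0); return s.x[0].round(2),s.x[1].round(2),np.degrees(s.x[2]).round(2),s.fun.reshape(-1,2).round(2)
if __name__=="__main__":
    m=ld("mod")
    print(fit(m,[(-40,-28,6),(-40,28,6),(40,-28,6),(40,28,6)],[o(c,6,285,130) for c in[(84,60),(422,60),(93,517),(408,518)]],[545,-163,.15]))
    m=ld("jig");a=lambda *c:o(c,5,250,95);b=lambda *c:o(c,5,250,165)
    W=[(-30,-19,75),(-30,19,75),(30,-19,75),(30,19,75)],[a(291,296),a(487,285),b(310,235),b(498,221)]
    S=[(-57,-44,90),(-57,44,90),(57,-44,90),(57,44,90)],[a(129,163),a(631,131),b(190,404),b(637,380)]
    N=[(-45.2,-20,81),(-45.2,20,81),(-28,-33.2,81),(-28,33.2,81),(28,-33.2,81),(28,33.2,81),(45.2,-20,81),(45.2,20,81)],[a(275,216),a(491,204),a(211,314),a(566,292),b(236,244),b(571,224),b(309,320),b(510,309)]
    for q in(W,S,N): print(fit(m,*q,[590,223,0]))
E
python3 fit.py
```

```text
(np.float64(546.51), np.float64(-160.34), np.float64(9.07), array([[-0.07,  0.03],
       [ 0.05,  0.14],
       [-0.05, -0.06],
       [ 0.07, -0.13]]))
(np.float64(584.95), np.float64(229.46), np.float64(3.55), array([[-0.65, -1.13],
       [ 0.35, -1.31],
       [-0.05,  1.04],
       [ 0.37,  1.71]]))
(np.float64(585.56), np.float64(229.28), np.float64(3.63), array([[ 0.03, -0.23],
       [-0.06, -0.06],
       [-0.19,  0.28],
       [ 0.23,  0.1 ]]))
(np.float64(585.18), np.float64(229.29), np.float64(3.65), array([[-0.33, -0.41],
       [ 0.22, -0.71],
       [-0.25, -0.42],
       [ 0.17, -0.35],
       [-0.17,  0.38],
       [ 0.58,  0.48],
       [-0.1 ,  0.72],
       [-0.11,  0.65]]))
```

Module pose is (546.5, -160.3, yaw 9.1°) with residuals under 0.15 px. Jig pose is (585.4, 229.3, yaw 3.6°), and three independent feature sets agree. I'll grasp it now.

```bash
python3 - <<'E'
from h import *
import json
o=[-90,0,9.07]
jaws.move_gripper(62,40)
env.reach([546.5,-160.3,260],o)
env.movel([546.5,-160.3,211],o,velocity=80); env.dwell(.2)
print(monitor.get_t(),monitor.get_position().round(1),monitor.get_force().round(2))
jaws.move_gripper(20,40)
print("w",monitor.get_grip_width(),monitor.get_force().round(2))
env.movel([546.5,-160.3,340],o,velocity=120); env.dwell(.3)
print("w",monitor.get_grip_width(),monitor.get_force().round(2),monitor.get_position().round(1))
m=camera_model("wrist");im=snapshot("wrist");cv2.imwrite("pics/held.png",im[:,:,::-1])
json.dump({k:v.tolist() for k,v in m.items()},open("cam_held.json","w"))
print(monitor.get_t())
crop("pics/held.png","pics/held_c.png",220,180,200,150,4)
E
```

```text
5.925 [ 546.8 -160.4  211.7] [-0.03  0.5   0.73]
w 31.477217801668566 [-0.93  0.04 -0.33]
w 31.81586263506421 [ 0.27  0.16 -1.09] [ 546.4 -160.3  339.5]
8.075
```

View pics/held_c.png

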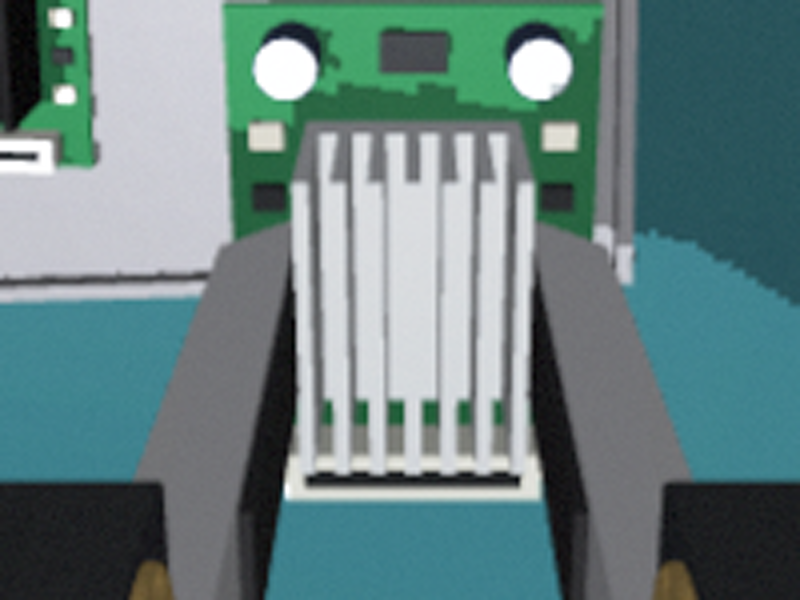

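```bash
python3 - <<'E'
from fit import *
m=ld("held")
z=6+339.5-211.7
print(fit(m,[(-40,-28,z),(-40,28,z)],[o(c,4,220,180) for c in[(223,3),(604,4)]],[546,-160,.15]))
for dx in(-36,-33): # caps tops, height 12 above board top?
    print([ (w2px(m,[546.5+np.cos(.158)*dx-np.sin(.158)*y,-160.3+np.sin(.158)*dx+np.cos(.158)*y,z+12])-[220,180])*4 for y in(-18,18)])
E
```

```text
(np.float64(546.53), np.float64(-160.75), np.float64(9.0), array([[ 0.19, -0.01],
       [-0.19, -0.01]]))
[array([285.97577631,  49.77622861]), array([543.87757152,  50.21906166])]
[array([286.54195653,  70.40701196]), array([543.20454193,  70.84702857])]
```

```bash
python3 - <<'E'
from h import *
O=[-90,0,3.63]; X,Y=585.4,229.4
env.reach([X,Y,345],O); env.dwell(.3)
print(monitor.get_t(),monitor.get_position().round(2),monitor.get_tool_rot().round(2),monitor.get_force().round(2),monitor.get_wrist_torque().round(2))
env.movel([X,Y,300],O,velocity=60); env.dwell(.3)
print(monitor.get_position().round(2),monitor.get_force().round(2),monitor.get_wrist_torque().round(2))
im=snapshot("wrist");cv2.imwrite("pics/over.png",im[:,:,::-1])
im=snapshot("scene");cv2.imwrite("pics/over_s.png",im[:,:,::-1])
crop("pics/over.png","pics/over_c.png",220,150,200,150,4)
crop("pics/over_s.png","pics/over_sc.png",320,130,130,110,5)
print(monitor.get_t())
E
```

```text
9.8333 [585.66 228.54 345.07] [-90.    -0.     3.55] [-0.28  0.52 -0.29] [0.05 0.02 0.05]
[585.48 229.39 300.43] [ 0.79 -0.13 -1.19] [ 0.08 -0.02 -0.06]
11.1333
```

View pics/over_c.png

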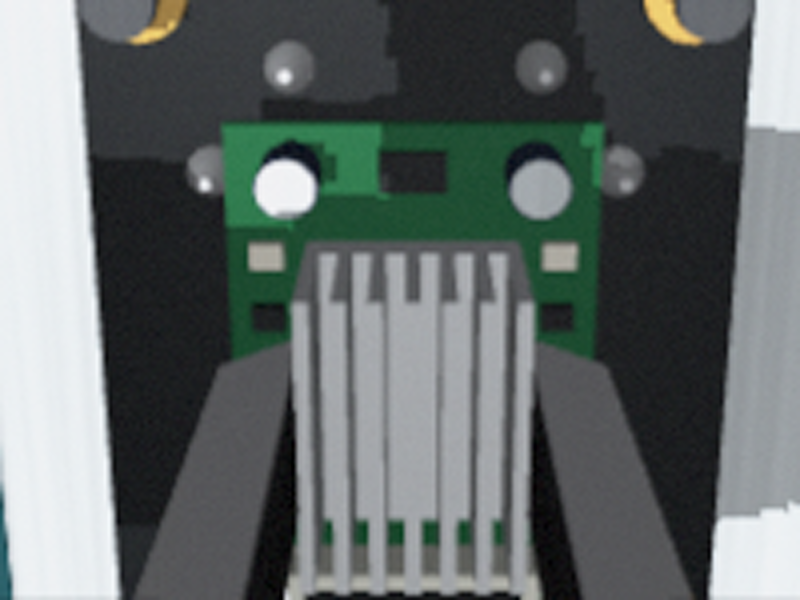

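View pics/over_sc.png

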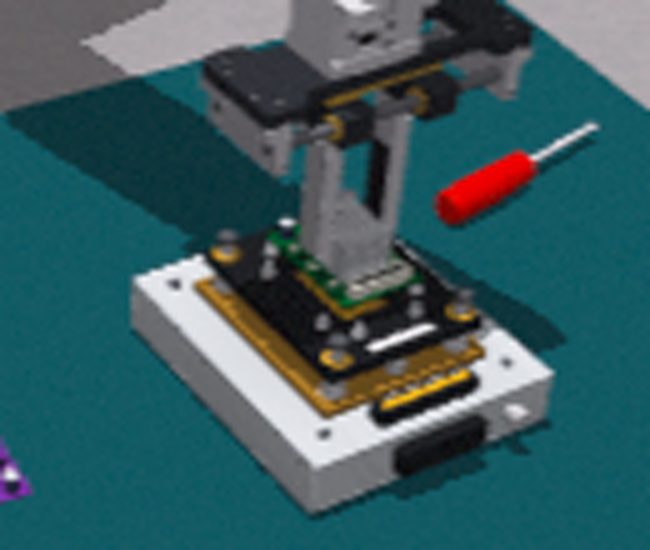

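The board is centred between the pins (edges 222/604, pins 207/621), with the plug towards the white mark. I'll descend while watching the force.

```bash
cat > d.py <<'E'
from h import *
O=[-90,0,3.63]; X,Y=585.4,229.4
def step(z,v=40,d=.12):
    env.movel([X,Y,z],O,velocity=v); env.dwell(d)
    p=monitor.get_position();f=np.mean([monitor.get_force() for _ in range(1)],0)
    print(z,round(monitor.get_t(),2),p.round(2),f.round(2),monitor.get_wrist_torque().round(2),round(monitor.get_grip_width(),2)); return f
E
python3 - <<'E'
from d import *
for z in(294,291,288,286,284,283,282,281,280):
    f=step(z)
    if f[2]>8 or abs(f[:2]).max()>8: print("stop");break
im=snapshot("wrist");cv2.imwrite("pics/seat.png",im[:,:,::-1])
im=snapshot("scene");cv2.imwrite("pics/seat_s.png",im[:,:,::-1])
crop("pics/seat.png","pics/seat_c.png",220,150,200,150,4)
crop("pics/seat_s.png","pics/seat_sc.png",340,160,80,70,8)
E
```

```text
294 11.55 [585.4  229.38 293.82] [ 0.73 -0.45 -1.25] [ 0.04 -0.07 -0.05] 31.57
291 11.92 [585.41 229.39 290.98] [ 0.59 -0.23 -0.73] [ 0.03 -0.03 -0.02] 31.35
288 12.28 [585.38 229.42 287.97] [-0.25  0.6  -0.35] [ 0.05 -0.04 -0.01] 31.63
286 12.65 [585.41 229.39 285.98] [-0.07  0.39 -0.52] [ 0.07 -0.01  0.05] 31.92
284 13.02 [585.4  229.39 283.95] [-0.66  0.28 -1.05] [ 0.01 -0.03  0.01] 31.92
283 13.38 [585.4  229.41 282.99] [-0.69  1.59 -0.91] [ 0.07  0.01 -0.03] 31.73
282 13.75 [585.42 229.41 282.05] [ 0.24  0.77 -0.72] [ 0.04 -0.01  0.  ] 31.94
281 14.12 [585.39 229.38 281.8 ] [-2.03 -0.65  4.92] [-0.1   0.36  0.01] 31.62
280 14.48 [585.41 229.42 280.23] [-1.35 -0.77  6.06] [-0.08  0.34  0.03] 31.31
```

View pics/seat_c.png

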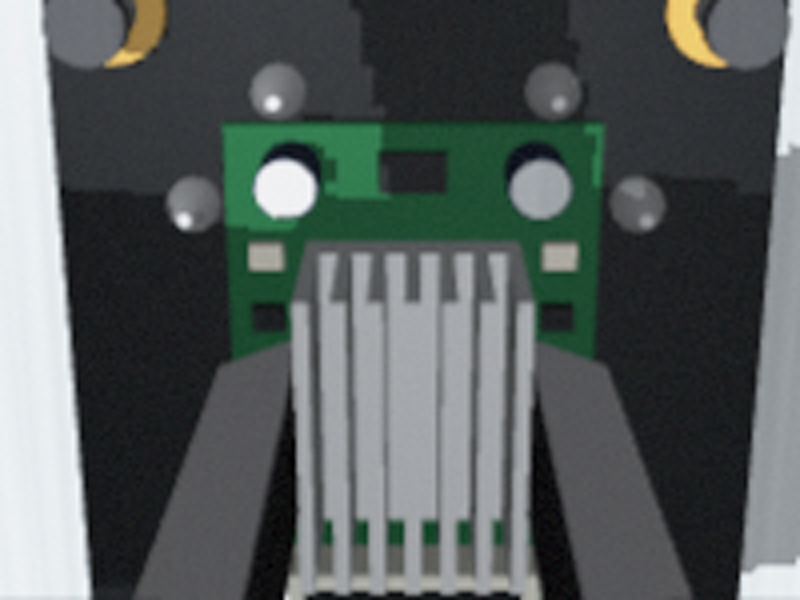

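View pics/seat_sc.png

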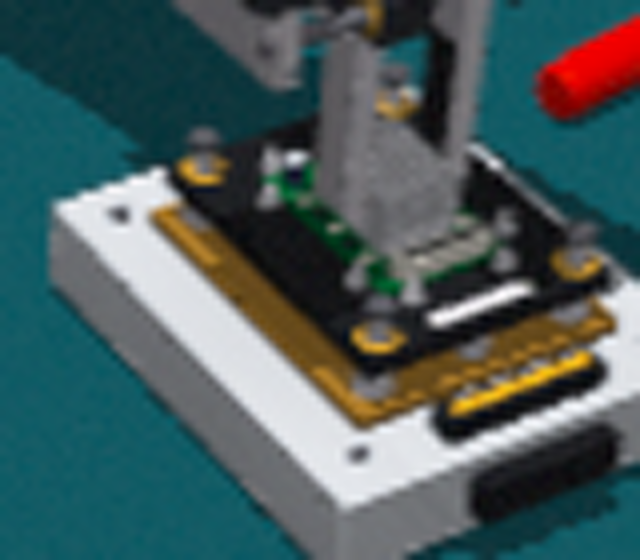

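Contact came at TCP z≈282, matching the flat seat height (predicted 282.7; riding on a pin would show 3 mm or more higher). The board sits inside the pins. A small −x force suggests a light touch on the plug-end pins, so I'll ease x slightly and press on.

```bash
python3 - <<'E'
import d
from d import *
d.X=585.0
for z in(279,277,275,274,273,272,271.5,271,270.5,270,269.5,269):
    f=step(z,d=.2)
    if f[2]>15 or abs(f[:2]).max()>10: print("stop");break
E
```

```text
279 15.03 [585.26 229.37 279.23] [ 0.58 -0.2   4.99] [-0.05  0.05  0.04] 31.82
277 15.48 [585.24 229.39 277.45] [ 0.42 -1.51  5.83] [-0.07  0.08 -0.04] 31.65
275 15.93 [585.22 229.4  275.76] [ 0.15 -0.74  6.41] [-0.18  0.13  0.05] 31.82
274 16.38 [585.22 229.39 274.93] [-0.94 -0.44  6.46] [-0.11  0.18 -0.02] 31.58
273 16.83 [585.2  229.38 274.03] [-0.97 -0.81  8.07] [-0.14  0.26  0.01] 31.73
272 17.28 [585.19 229.4  273.18] [-0.12 -1.72  7.45] [-0.15  0.26  0.02] 32.36
271.5 17.73 [585.19 229.37 272.76] [-1.58 -0.45  7.73] [-0.16  0.3   0.  ] 31.59
271 18.18 [585.18 229.4  272.32] [-1.57 -0.99  7.77] [-0.15  0.29 -0.02] 31.8
270.5 18.63 [585.17 229.38 272.02] [-1.92 -1.21  9.04] [-0.2  0.4  0. ] 31.72
270 19.08 [585.14 229.36 272.05] [-1.88 -1.61 10.35] [-0.23  0.45  0.01] 31.24
269.5 19.53 [585.11 229.37 271.99] [-3.44 -1.45 11.98] [-0.25  0.65 -0.  ] 31.63
269 19.98 [585.08 229.35 272.  ] [-3.6  -1.36 14.27] [-0.34  0.79 -0.04] 31.75
```

```bash
python3 - <<'E'
import d
from d import *
d.X=585.0
for z in(268.3,267.7): step(z,d=.3)
env.dwell(.7)
for i in range(3): env.dwell(.1);print(monitor.get_position().round(2),monitor.get_tool_rot().round(2),monitor.get_force().round(2))
for n in("wrist","scene"):
    im=snapshot(n);cv2.imwrite(f"pics/p_{n}.png",im[:,:,::-1])
crop("pics/p_wrist.png","pics/p_c.png",220,150,200,150,4)
crop("pics/p_scene.png","pics/p_sc.png",340,160,80,70,8)
print(monitor.get_t())
E
```

```text
268.3 20.53 [585.04 229.33 271.98] [-4.97 -2.44 15.28] [-0.41  0.94 -0.01] 31.64
267.7 21.08 [584.99 229.35 271.95] [-5.57 -2.24 17.3 ] [-0.4   1.08 -0.05] 31.47
[585.   229.35 271.97] [-89.98  -0.17   3.63] [-5.09 -2.78 17.99]
[584.98 229.35 271.96] [-89.98  -0.16   3.63] [-5.52 -2.09 17.26]
[585.   229.35 272.  ] [-89.98  -0.17   3.63] [-6.09 -2.35 17.01]
22.1833
```

View pics/p_c.png

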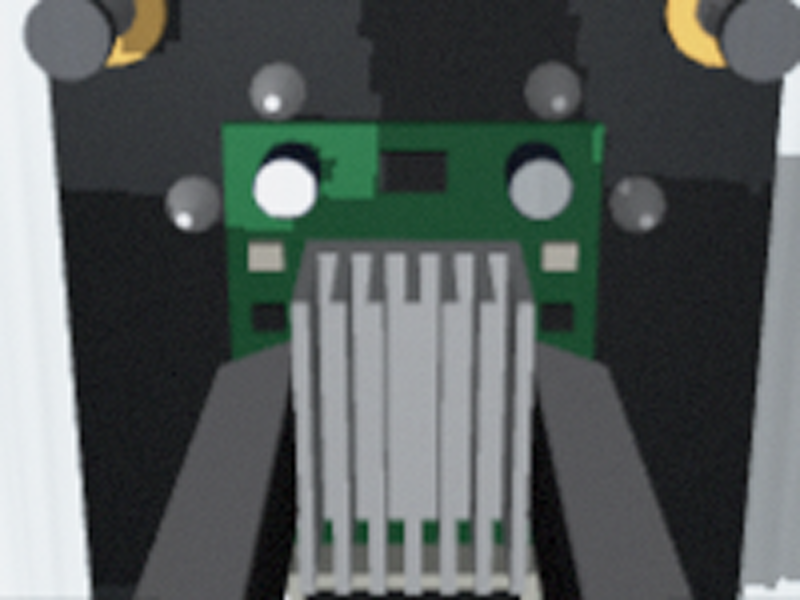

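View pics/p_sc.png

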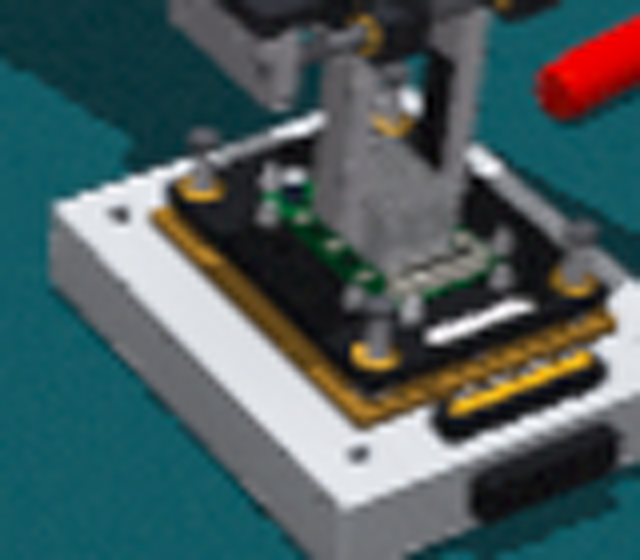

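View pics/p_scene.png

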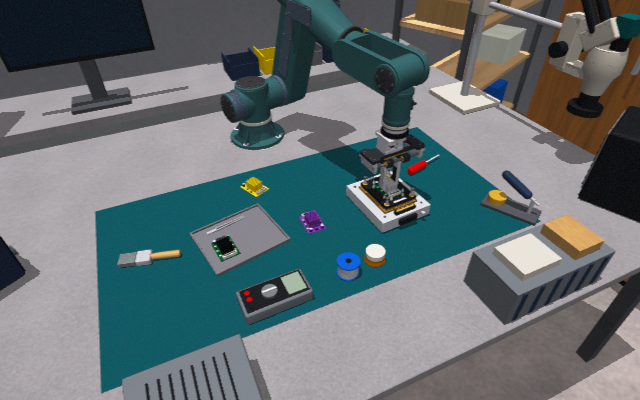

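The nest plate is down on its stops, the board is flat inside all the pins with its plug at the white mark, and the other objects haven't moved. I'm handing it in while still pressing.

```bash
python3 - <<'E'
from h import *
env.finish_job(); print(monitor.get_t(),monitor.get_position().round(2),monitor.get_force().round(2))
E
```

```text
the job is handed in; nothing more can be done
the job is handed in; nothing more can be done
```

The silver-sink module is seated in the nest with its white plug at the white mark. I handed the job in at about 22 s, still gripping and pressing it down.

- **Seating:** the pictures show the board flat and inside the pins that are in view. Contact came at TCP z ≈ 282, against 282.7 expected for a flat seat.
- **Pressing:** the nest went down 10 mm and then stayed solid at TCP z = 272.0 as I pushed harder. The final push was about 17–18 N, against 9.5 N needed to reach the stops. The module didn't slip in the jaws.
- **Other objects:** they look unmoved in the last scene picture.
- **Side force:** about 5–6 N remained along −x, probably light contact or friction at the pins. The tilt is under 0.2°, so I left it.
- **After hand-in:** readings were no longer available, so the last checks are from just before it.

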